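Tip a parts case out of the packed rack and file it in the sloped tray

TASK

In the plywood rack four equal cardboard cases stand packed side by side: tip the one with the round steel eyelet towards the robot by its top edge until it leans against the rack's front rail, then grip it by its spine and lift it out. Lay it lengthwise, spine down and foot first, on the upper part of the sloped tray, let go of it there well short of the stop, and then slide it down the slope until its foot rests squared up against the back stop. Leave the other cases and everything else standing where they are.

Things in the scene. Friction and masses are not known exactly. Their poses are not given: they have to be found in the camera images.
- rack: Fixed open-top plywood rack; origin on the bench, x away from the robot, y along the row, z up. Cases stand on its base, 12 mm up, at y = -61.5, -20.5, 20.5 or 61.5, x = 50 mm, spines to -x. Back wall x = 101 to 112, only 72 mm high: free space above it behind the cases' tops. Cheeks y = +-82.5 to 92.5, x = 5 to 110, 122 mm high. A 5 mm high lip (x = -8 to -1) stops the feet.
- rack_rail (a point): Middle of the steel rail in front of the rack: 12 mm thick, along rack y, axis 75 mm above the bench, a post at each end (87.5 mm either side). A case tipped towards the robot pivots on its spine's foot, passes balance at about 30 degrees, then falls onto this rail and rests there stably, leaning about 42 degrees (0.73 rad).
- case_mid (a point): Centre (half-way up) of the case to fetch: closed rigid cardboard, 95 mm deep (x, spine at -x), 40 thick (y), 170 tall (z), 0.2 to 0.45 kg. Only this one has a flat steel eyelet, 28 mm across, in the middle of its top and on its spine; else like the other three. Starts in any of the four places, 1 mm from its neighbours, top 182 mm above the bench.
- case_foot (a point): Middle of the lower edge of that case's spine (47.5 mm in front of and 85 mm below the centre, in the case's own axes, which it shares).
- case_head (a point): Middle of the upper edge of that case's spine (47.5 mm in front of and 85 mm above the centre, in the case's own axes, which it shares).
- tray: Fixed plywood tray, 100 mm wide, about 310 long; origin on the bench under its middle, x level, from its upper end (robot side) to its lower end. The floor slopes down 20 degrees along +x, from 134 mm to 25 mm above the bench. Friction holds a case laid on the slope: it has to be pushed down.
- tray_stop (a point): Middle of the line where the tray's floor meets its back stop. x points down the slope into the stop, y across, z square out of the floor, which runs from here to x = -320 mm. The stop is 60 mm high. Side walls 14 mm high, 76 mm apart, along x = -150 to 0 only; the upper part has none.
- other1_mid (a point): Centre of one of the three plain cases without eyelet, same size and axes as the one to fetch; to be left standing.
- other2_mid (a point): Centre of one of the three plain cases without eyelet, same size and axes as the one to fetch; to be left standing.
- other3_mid (a point): Centre of one of the three plain cases without eyelet, same size and axes as the one to fetch; to be left standing.
- canister: Bystander: upright cardboard canister, 72 mm wide, 110 mm tall; origin under its foot.
- funnel: Bystander: black model-ship funnel, 52 mm foot, 135 mm tall; origin under its foot.
- glue: Bystander: glue bottle, 44 mm wide, 120 mm tall; origin under its foot.

How it is judged:
On the way, in this order (a step that is already met when the one before it is completed fails the run):
1. the case with the eyelet is tipped forward in the rack, foot still in its place, and leans towards the robot (angle between case_mid's own z axis and vertical between 0.55 and 0.95 rad and z of case_foot in the frame of rack below 0.025 m and x of case_foot in the frame of rack between -0.02 and 0.03 m and x of case_head in the frame of rack below -0.06 m), for 0.2 s.
2. it lies lengthwise, spine down and foot first, on the tray's floor, let go, its foot at least 20 mm short of the back stop (angle between the z axis of case_mid and the x axis of tray_stop, either way round below 0.12 rad and z of each of case_head, case_foot in the frame of tray_stop below 0.008 m and y of case_mid in the frame of tray_stop between -0.03 and 0.03 m and x of case_foot in the frame of tray_stop between -0.17 and -0.02 m and x of case_mid in the frame of tray_stop above -0.3 m and contact force between the fingers and case below 0.05 N), for 0.2 s.
At the end, for the whole second after the job is handed in: The eyelet case lies released in the tray: spine edges within 8 mm of the floor, along the slope within 0.12 rad, middle within 20 mm of the centre line, foot within 6 mm of the back stop; other cases not moved over 25 mm or tilted over 0.3 rad, bystanders not over 30 mm (y of case_mid in the frame of tray_stop between -0.02 and 0.02 m and angle between the z axis of case_mid and the x axis of tray_stop, either way round below 0.12 rad and z of each of case_head, case_foot in the frame of tray_stop below 0.008 m and x of case_foot in the frame of tray_stop above -0.006 m); the robot touches nothing.
It fails at once if one of the other cases pulled out of place or tipped (distance of any of other1_mid, other2_mid, other3_mid from where it was at the start of the episode above 0.025 m or angle between any of other1_mid, other2_mid, other3_mid's own z axis and vertical above 0.3 rad).
It fails at once if the canister, the funnel or the glue bottle moved (distance of any of canister, funnel, glue from where it was at the start of the episode above 0.03 m).
It also fails if it takes over 64 s, if anything falls off the work surface, if the arm or the gripper's body presses on something with over 40 N, if the wrist force passes 120 N, or if a joint passes its speed limit or range.

ROBOT

A 7-joint arm with a two-finger parallel gripper is mounted at the origin on the work surface. World frame = base frame: x ahead of the robot, y to its left, z up, the work surface at z = 0. Lengths are in m, angles in rad, forces in N, time in s.
With the tool pointing down it reaches from about 0.425 to 0.875 m from the base axis. Payload 4.7 kg.
Tool frame: the origin (TCP) lies midway between the tips of the shut fingers; the grasp point (between the pads) lies 19 mm behind it (bot.tcp_to_grasp is the distance from the TCP to the grasp point, in m); y points along the fingers, z is the direction in which the jaws open and shut, and the axes are right-handed (so a half turn about y gives the same grasp; the last joint's range is limited). The gripper opens to 87 mm and grips with 3 to 60 N. Pads are 19 mm wide; open, the fingers measure 117 mm over their backs; the gripper's body (75 mm by 190 mm) begins 51 mm behind the grasp point.
Start: joints at [-1.206, 0.321, -0.07, 1.45, 0.023, 1.371, -0.057], TCP at [0.223, 0.61, 0.223] pointing down, gripper open.
Joint ranges: [-2.86, 2.86], [-0.3, 2.09], [-1.38, 1.24], [0.06, 2.45], [-1.56, 4.7], [0.09, 2.05], [-2.69, 2.69]. Speed limits (rad/s): [2.57, 2.57, 3.14, 3.14, 3.14, 3.14, 3.14].

INTERFACE

Orientations are given as [roll, pitch, yaw] about the fixed x, y, z axes, in that order (R = Rz(yaw) Ry(pitch) Rx(roll)).
In Python, from cell import bot gives the robot as it stands. Calls block until the motion is done:
- bot.reach(position, orientation): joint-space move of the TCP to a pose.
- bot.servo_line(position, rotation=None, speed=0.15, guard=None): straight line of the TCP; rotation=None keeps the orientation; speed is the mean speed in m/s. With guard (N) it stops when the force on the tool has changed by that much, and returns True; else False.
- bot.goto_joints(angles): joint-space move.
- bot.command_gripper(opening, grasp_force=None): finger opening in m; grasp_force is the grip in N (None keeps the last); returns when the fingers have stopped.
- bot.pause(seconds).
- bot.inverse_kinematics(position, orientation): joint angles nearest the present ones, or None.
- bot.observe(): the state.
- bot.capture(name): name is "scene" or "top"; returns the picture (384x512x3 uint8, red, green, blue); there is no depth.
- bot.get_calibration(name): a dict with "mtx" (3x3 intrinsics, pixels), "dist" ([k1, k2, p1, p2, k3] as OpenCV has them; the pictures are not rectified), "R" (3x3) and "t" (3): a world point X has camera coordinates R X + t. Camera axes: x right, y down, z forward; pixel columns grow to the right and rows downward; lengths in m; the calibration is good to about 2 mm. A picture is of the moment at which its call begins. get_calibration takes no time and is no camera call.
A pose or a line that the arm cannot do raises bot.IKError and nothing moves.
- bot.sign_off(): hands the job in, once; it reports no verdict.
The state is a dict: "time_s": time; "joint_pos": joint angles; "qvel": joint speeds; "tau": joint torques, N m; "ee_pos": TCP position; "tcp_rot": TCP orientation; "wrist_force": force on the tool from outside, world axes, zero at the start; "ft_torque": the same for the moment, N m; "grip_width": finger opening in m.
Only numpy, scipy, OpenCV 4.12 (cv2) and the standard library are available. Lean on these libraries where they do the work, as an engineer would, in place of code of your own. Each camera call takes 0.05 s, during which the arm holds its last target. There are 200 camera calls.

## Working session

There is one attempt and no reset: what is moved stays moved. The work goes in short steps, each a Python script; the robot and the scene stay as the last script left them, time stands still between calls to the robot, and variables do not carry over. Pictures are saved under pics/ and viewed, about 8 in all and at most 12, crops included, and the job is handed in when it is done.

```bash
ls; mkdir -p pics
python3 - <<'E'
from cell import bot
import cv2,numpy as np
for n in("scene","top"):
    im=bot.capture(n);cv2.imwrite(f"pics/{n}0.png",im[...,::-1]);c=bot.get_calibration(n)
    print(n,c["mtx"].round(1).tolist(),c["dist"],(-c["R"].T@c["t"]).round(3),c["R"].round(3).tolist())
o=bot.observe();print(o["tcp_rot"],o["ee_pos"],bot.tcp_to_grasp,o["time_s"])
E
```

```text
pics
scene [[409.4, 0.0, 252.6], [0.0, 409.4, 188.2], [0.0, 0.0, 1.0]] [-0.05663282  0.          0.          0.          0.        ] [1.398 0.369 0.931] [[-0.415, 0.91, 0.011], [0.617, 0.29, -0.731], [-0.668, -0.297, -0.682]]
top [[450.1, 0.0, 256.8], [0.0, 450.1, 190.4], [0.0, 0.0, 1.0]] [0.06149867 0.         0.         0.         0.        ] [ 3.950e-01 -1.000e-03  1.408e+00] [[0.007, -1.0, 0.001], [-0.985, -0.007, -0.17], [0.17, -0.0, -0.985]]
[-1.57247188e+00 -7.45530994e-05 -3.50771174e-01] [0.2232506  0.60995782 0.22157973] 0.0187 0.1
```

View pics/scene0.png

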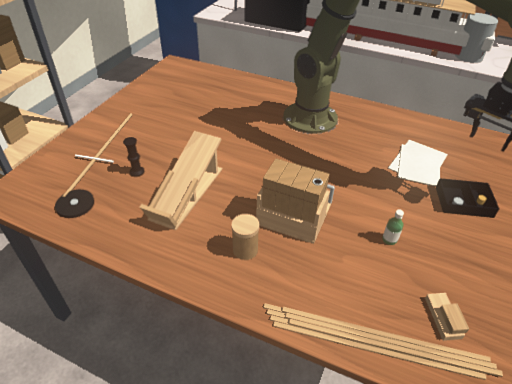

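View pics/top0.png

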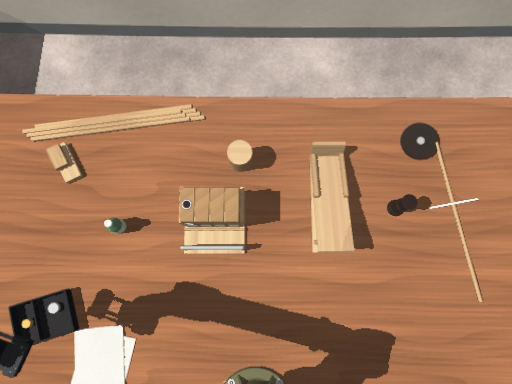

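The eyelet case is the leftmost (+y) one: eyelet at about (187,204) in top and (318,182) in scene. Next I'll enlarge the rack and tray.

Run:
```python
import cv2,numpy as np
t=cv2.imread("pics/top0.png");
a=cv2.resize(t[175:265,170:260],None,fx=6,fy=6,interpolation=cv2.INTER_CUBIC)
b=cv2.resize(t[135:260,300:365],None,fx=4,fy=4,interpolation=cv2.INTER_CUBIC)
o=np.zeros((540,800,3),np.uint8);o[:540,:540]=a;o[:500,540:800]=b
cv2.imwrite("pics/c_top.png",o)
s=cv2.imread("pics/scene0.png")
cv2.imwrite("pics/c_sc.png",cv2.resize(s[125:250,135:345],None,fx=3.8,fy=3.8,interpolation=cv2.INTER_CUBIC))
```

```text
(no output)
```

View pics/c_top.png

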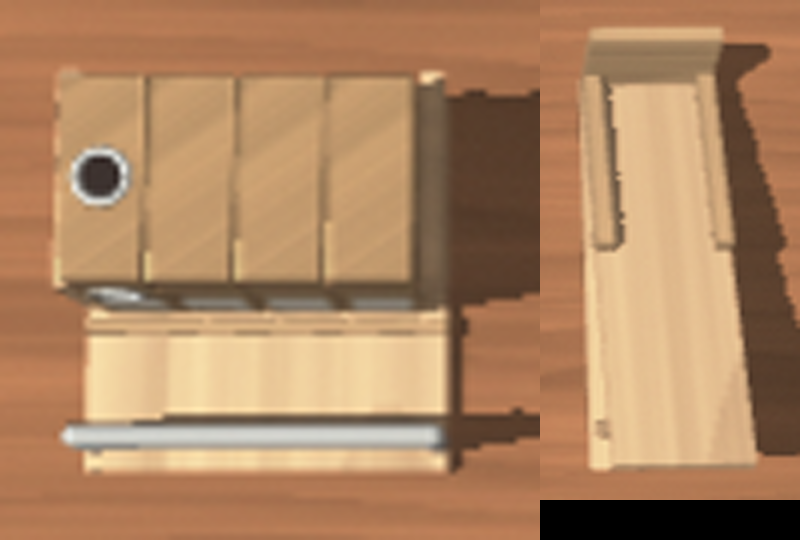

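View pics/c_sc.png

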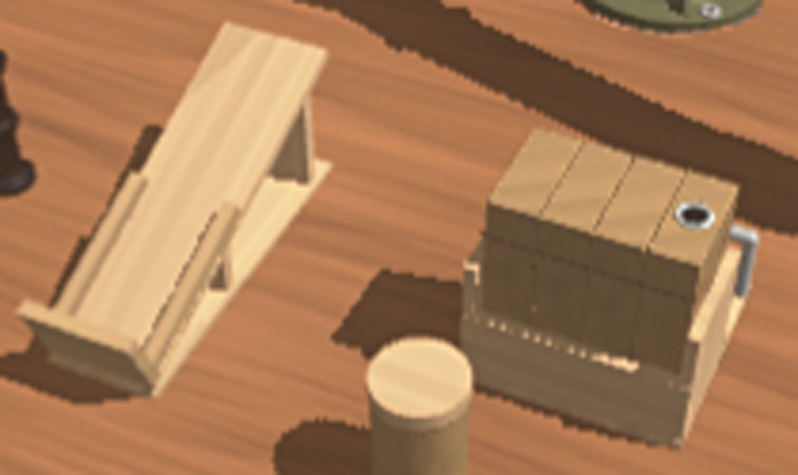

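```bash
cat > h.py <<'E'
import numpy as np,cv2
from cell import bot
def ray(n,p):
    c=bot.get_calibration(n);q=cv2.undistortPoints(np.array([[p]],float),c["mtx"],c["dist"])[0,0]
    C=-c["R"].T@c["t"];d=c["R"].T@np.array([q[0],q[1],1.]);return C,d
def onz(n,p,z):
    C,d=ray(n,p);return C+d*(z-C[2])/d[2]
def tri(a,b):
    (C1,d1),(C2,d2)=ray("top",a),ray("scene",b)
    s=np.linalg.lstsq(np.c_[d1,-d2],C2-C1,rcond=None)[0];P,Q=C1+d1*s[0],C2+d2*s[1]
    return (P+Q)/2,np.linalg.norm(P-Q)
def project(n,X):
    c=bot.get_calibration(n);return cv2.projectPoints(np.array(X,float).reshape(-1,3),cv2.Rodrigues(c["R"])[0],c["t"],c["mtx"],c["dist"])[0][:,0]
E
python3 - <<'E'
from h import *
np.set_printoptions(precision=4,suppress=True)
A=lambda u,v:((u+.5)/6-.5+170,(v+.5)/6-.5+175)
B=lambda u,v:((u-540+.5)/4-.5+300,(v+.5)/4-.5+135)
S=lambda u,v:((u+.5)/3.8-.5+135,(v+.5)/3.8-.5+125)
for k,p,z in[("fl",(60,76),.182),("fr",(412,76),.182),("nr",(412,282),.182),("nl",(60,285),.182),("eye",(100,177),.182),("railL",(62,436),.077),("railR",(442,436),.077),("baseNL",(86,472),.012),("baseNR",(447,472),.012)]:print(k,onz("top",A(*p),z))
for k,p in[("eye",(694,214)),("fr",(489,206)),("fl",(697,267)),("nl",(738,186)),("nr",(535,130))]:print("sc",k,onz("scene",S(*p),.182))
for k,p,z in[("UL",(610,467),.134),("UR",(757,465),.134),("UL'",(590,467),.134),("stopL",(608,80),.025),("stopR",(710,80),.025),("wallL",(613,248),.09),("wallR",(716,248),.09),("stoptopL",(592,30),.081),("stoptopR",(721,30),.081)]:print(k,onz("top",B(*p),z))
for k,p,z in[("UR",(326,51),.134),("UL..",(228,24),.134)]:print("sc",k,onz("scene",S(*p),z))
print(tri(A(100,177),S(694,214)),tri(B(757,465),S(228,24)),tri(B(590,467),S(326,51)))
E
```

```text
fl [0.6131 0.2118 0.182 ]
fr [0.6142 0.0499 0.182 ]
nr [0.519  0.0486 0.182 ]
nl [0.5167 0.2083 0.182 ]
eye [0.5663 0.1919 0.182 ]
railL [0.4534 0.2225 0.077 ]
railR [0.4543 0.0371 0.077 ]
baseNL [0.4381 0.2205 0.012 ]
baseNR [0.439  0.0362 0.012 ]
sc eye [0.5631 0.1911 0.182 ]
sc fr [0.6183 0.0536 0.182 ]
sc fl [0.615  0.2101 0.182 ]
sc nl [0.5195 0.211  0.182 ]
sc nr [0.523  0.0507 0.182 ]
UL [ 0.4418 -0.1717  0.134 ]
UR [ 0.4442 -0.2742  0.134 ]
UL' [ 0.4417 -0.1577  0.134 ]
stopL [ 0.7487 -0.1897  0.025 ]
stopR [ 0.7491 -0.27    0.025 ]
wallL [ 0.6041 -0.1826  0.09  ]
wallR [ 0.6046 -0.2586  0.09  ]
stoptopL [ 0.7734 -0.1705  0.081 ]
stoptopR [ 0.7738 -0.2683  0.081 ]
sc UR [ 0.4436 -0.1742  0.134 ]
sc UL.. [ 0.4448 -0.2713  0.134 ]
(array([0.5659, 0.1916, 0.1845]), np.float64(0.00020506563469283658)) (array([ 0.4437, -0.2734,  0.1329]), np.float64(0.0023048614280702976)) (array([ 0.4448, -0.1645,  0.1368]), np.float64(0.01567555380819394))
```

```bash
cat >> h.py <<'E'
pi=np.pi
RK=np.array([.516,.130])           # rack origin
CY=RK[1]+.0615
def snap(tag):
    for n in("scene","top"): cv2.imwrite(f"pics/{n}_{tag}.png",bot.capture(n)[...,::-1])
def show(tag,crops,f):
    """crops: {cam:(x0,y0,x1,y1)} side by side"""
    t=[cv2.resize(cv2.imread(f"pics/{n}_{tag}.png")[y0:y1,x0:x1],None,fx=f,fy=f,interpolation=cv2.INTER_CUBIC) for n,(x0,y0,x1,y1) in crops.items()]
    H=max(a.shape[0] for a in t);cv2.imwrite(f"pics/v_{tag}.png",np.hstack([cv2.copyMakeBorder(a,0,H-a.shape[0],0,0,0) for a in t]))
E
python3 - <<'E'
from h import *
o=bot.observe();p=o["ee_pos"]
for k,P,r in[("yaw+",[.6385,CY,.28],[-pi/2,0,pi/2]),("yaw-",[.6385,CY,.28],[-pi/2,0,-pi/2]),("grasp",[.495,CY,.14],[-pi/2,-.26,0]),("lift",[.45,CY,.33],[-pi/2,-.26,0]),("lay",[.545,-.222,.16],[-pi/2,-.75,0.01]),("push",[.58,-.222,.11],[-pi/2,-.3,.01]),("push0",[.46,-.222,.15],[-pi/2,-.3,.01])]:
    q=bot.inverse_kinematics(P,r);print(k,None if q is None else np.round(q,2))
E
```

```text
yaw+ [ 0.42  0.59 -1.18  1.29  0.54  1.6   2.47]
yaw- [-0.66  0.35  0.44  1.33 -0.15  1.49 -0.23]
grasp [-0.77 -0.05  0.26  2.07  0.18  0.91  0.97]
lift [-0.84 -0.26  0.23  1.85  0.21  1.33  0.93]
lay [-0.29 -0.24  0.81  2.31 -0.55  0.41  2.59]
push [ 0.8   0.18 -0.44  1.91 -0.05  0.79  1.98]
push0 [-0.41 -0.23  0.83  2.13  0.05  0.89  1.99]
```

Run:
```python
from h import *
r=[-pi/2,0,-pi/2]
bot.command_gripper(0.0,60)
bot.servo_line([.223,.61,.30],speed=.2)
x0=RK[0]+.1225+.006
bot.reach([x0,CY,.28],r)
print(bot.servo_line([x0,CY,.157],speed=.15,guard=8),bot.observe()["ee_pos"])
snap("a")
f0=bot.observe()["wrist_force"]
print(bot.servo_line([RK[0]+.0975+.015-.012,CY,.157],speed=.05,guard=30),bot.observe()["wrist_force"]-f0,bot.observe()["ee_pos"])
snap("b");show("b",{"top":(160,150,270,270),"scene":(230,110,350,250)},3.4)
print(bot.observe()["time_s"])
```

```text
False [0.64520807 0.19172303 0.15817875]
False [1.86740863 0.83847305 2.70996175] [0.61696689 0.19162217 0.15753996]
6.1667
```

View pics/v_b.png

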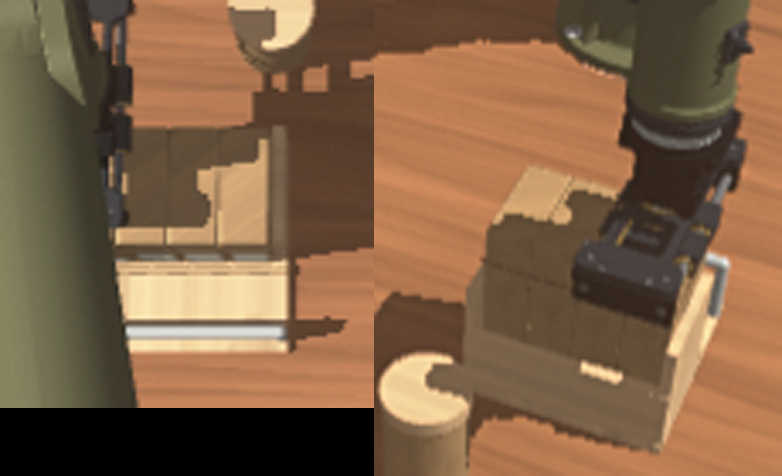

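The gripper sits behind the eyelet case, and the 1.9 N of resistance means it is tipping. I'll keep pulling past balance.

Run:
```python
from h import *
print(bot.servo_line([RK[0]+.0025+.012+.015,CY,.157],speed=.06,guard=30),bot.observe()["wrist_force"],bot.observe()["ee_pos"])
bot.pause(.5)
bot.servo_line([RK[0]+.05,CY,.157],speed=.15);bot.servo_line([RK[0]+.06,CY,.32],speed=.25)
bot.reach([.40,-.05,.38],[-pi/2,0,0])
snap("c");show("c",{"top":(160,170,270,270),"scene":(230,110,350,250)},3.4)
print(bot.observe()["time_s"])
```

```text
False [ 0.61035385  0.08003956 -0.39826115] [0.5458286  0.19138888 0.15697979]
10.75
```

View pics/v_c.png

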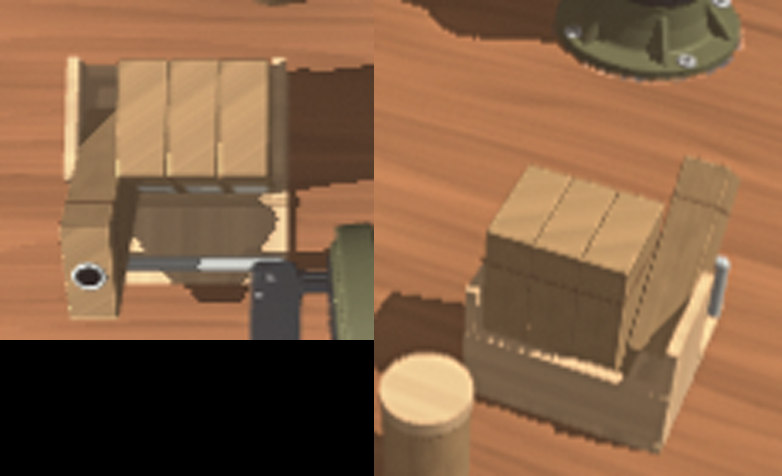

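The case leans on the rail and its neighbours stand. Top crop: eyelet at (88,276), upper back edge from (65,203) to (118,202). Next I triangulate that edge and check the grasp poses.

Run:
```python
from h import *
np.set_printoptions(precision=4,suppress=True)
T=lambda u,v:((u+.5)/3.4-.5+160,(v+.5)/3.4-.5+170)
S=lambda u,v:((u-374+.5)/3.4-.5+230,(v+.5)/3.4-.5+110)
print(tri(T(65,203),S(740,178)),tri(T(118,202),S(684,157)))
th=.73
def C(u,w,piv=RK[0]+.0025,th=th): # u from back face, w from top
    ex=np.array([np.cos(th),np.sin(th)]);ez=np.array([-np.sin(th),np.cos(th)])
    return np.array([piv,.012])+ex*(.095-u)+ez*(.170-w)
print("pred corner",C(0,0),"eye pred",C(.0475,0), "eye at z",onz("top",T(88,276),C(.0475,0)[1]))
print("front edge",C(.095,0),onz("top",T(70,317),C(.095,0)[1]),onz("top",T(116,316),C(.095,0)[1]))
a=.262;G=C(.017,.043);d=np.array([np.sin(a),-np.cos(a)]);P=G+d*.0187;print("G",G,"TCP",P)
for s,rr in(("0",lambda a,y:[-pi/2,-a,y]),("pi",lambda a,y:[-pi/2,a,pi+y])):
  for k,X,r in[("g",[P[0],CY,P[1]],rr(a,0)),("lift",[.45,CY,.36],rr(a,0)),("mid",[.45,-.2,.36],rr(a,0)),("layhi",[.52,-.222,.3],rr(a+.49,.01)),("lay",[.54,-.222,.17],rr(a+.49,.01))]:
    q=bot.inverse_kinematics(X,r);print(s,k,None if q is None else np.round(q,2))
```

```text
(array([0.4927, 0.2147, 0.2053]), np.float64(0.018210766312550124)) (array([0.4937, 0.1691, 0.2126]), np.float64(0.011908419776702933))
pred corner [0.4759 0.202 ] eye pred [0.4405 0.1704] eye at z [0.4397 0.1912 0.1704]
front edge [0.4051 0.1387] [0.4077 0.2096 0.1387] [0.4086 0.1722 0.1387]
G [0.4919 0.1587] TCP [0.4968 0.1406]
0 g [-0.45 -0.04 -0.05  2.05  0.16  0.9   0.98]
0 lift [-0.15 -0.24 -0.33  1.78  0.04  1.36  1.09]
0 mid [ 0.16 -0.25  0.23  1.79 -0.04  1.36  1.97]
0 layhi None
0 lay [-0.11 -0.23  0.65  2.3  -0.6   0.44  2.63]
pi g [-0.25 -0.03 -0.25  2.05  0.15  0.9  -2.15]
pi lift [ 0.08 -0.26 -0.51  1.77 -0.02  1.36 -2.  ]
pi mid [ 0.08 -0.26  0.29  1.79 -0.02  1.36 -1.2 ]
pi layhi None
pi lay [-0.04 -0.21  0.58  2.3  -0.65  0.45 -0.48]
```

The eyelet fits the predicted lean within 1 mm. Some lay poses are out of reach with the tilted tool, so I'll check a vertical grasp, which needs less wrist tilt at the tray.

```bash
cat >> h.py <<'E'
ST=np.array([.746,-.220,.0246]);YAW=.01
EX=np.array([np.cos(.349)*np.cos(YAW),np.cos(.349)*np.sin(YAW),-np.sin(.349)]);EZ=np.array([np.sin(.349),0,np.cos(.349)]);EY=np.cross(EZ,EX)
def lay(foot,up,a=.4917,u=.021,w=.041):
    "TCP pose for the gripped case with its foot at tray x=foot, up above the floor"
    G=ST+EX*(foot-.170+w)+EZ*(.095-u+up);return G+.0187*np.array([np.sin(a),0,-np.cos(a)]),[-pi/2,a,pi+YAW]
RV=[-pi/2,0,pi]
E
python3 - <<'E'
from h import *
np.set_printoptions(precision=3,suppress=True)
G=[.4876,.1575];P=[G[0],CY,G[1]-.0187]
L=[("pre",[P[0],CY,.26],RV),("g",P,RV),("lift",[.44,CY,.31],RV),("lift2",[.44,CY,.36],RV),("mid",[.44,-.2,.36],RV)]
for up in(.12,.08,.05,.004,0):L.append((f"lay{up}",*lay(-.1,up)))
L.append(("lay-12",*lay(-.12,.08)))
for k,X,r in L:
    q=bot.inverse_kinematics(X,r);print(k,np.array(X),None if q is None else np.round(q,2))
E
```

```text
pre [0.488 0.192 0.26 ] [-0.4   0.04 -0.02  1.71  0.    1.4  -2.  ]
g [0.488 0.192 0.139] [-0.42  0.11 -0.    1.87  0.    1.16 -2.  ]
lift [0.44  0.192 0.31 ] [-0.33 -0.07 -0.12  1.71 -0.01  1.5  -2.03]
lift2 [0.44  0.192 0.36 ] [-0.34 -0.07 -0.12  1.61 -0.01  1.59 -2.03]
mid [ 0.44 -0.2   0.36] [-0.05 -0.09  0.39  1.62  0.03  1.6  -1.23]
lay0.12 [ 0.606 -0.222  0.269] [-0.2  -0.06  0.6   1.86 -0.21  0.89 -1.05]
lay0.08 [ 0.592 -0.222  0.231] [-0.17 -0.06  0.59  1.94 -0.23  0.82 -1.01]
lay0.05 [ 0.582 -0.222  0.203] [-0.15 -0.06  0.58  1.99 -0.26  0.76 -0.98]
lay0.004 [ 0.566 -0.222  0.16 ] [-0.13 -0.04  0.59  2.07 -0.31  0.68 -0.9 ]
lay0 [ 0.565 -0.222  0.156] [-0.13 -0.04  0.59  2.08 -0.32  0.67 -0.89]
lay-12 [ 0.574 -0.222  0.238] [-0.12 -0.1   0.54  1.96 -0.2   0.83 -1.02]
```

Run:
```python
from h import *
np.set_printoptions(precision=3,suppress=True)
bot.command_gripper(.066,60)
bot.reach([.44,CY,.36],RV)
bot.reach([.4876,CY,.27],RV)
print("down",bot.servo_line([.4876,CY,.1395],speed=.1,guard=5),bot.observe()["ee_pos"])
bot.command_gripper(0.0,60);o=bot.observe();f0=o["wrist_force"];print("w",o["grip_width"],f0)
print("lift",bot.servo_line([.475,CY,.18],speed=.05,guard=25),bot.observe()["wrist_force"]-f0)
print(bot.servo_line([.44,CY,.36],speed=.12,guard=30));bot.pause(.3)
o=bot.observe();print(o["grip_width"],o["wrist_force"]-f0,o["ft_torque"],o["time_s"],o["ee_pos"])
snap("d");show("d",{"top":(160,170,270,330),"scene":(230,30,350,250)},2.7)
```

```text
down False [0.488 0.192 0.14 ]
w 0.03984665899731784 [-0.634  0.231 -0.016]
lift False [ 0.519 -0.228 -2.89 ]
False
0.039756586787888536 [ 0.227 -0.393 -3.626] [-0.05   0.197  0.016] 20.4583 [0.44  0.191 0.36 ]
```

View pics/v_d.png

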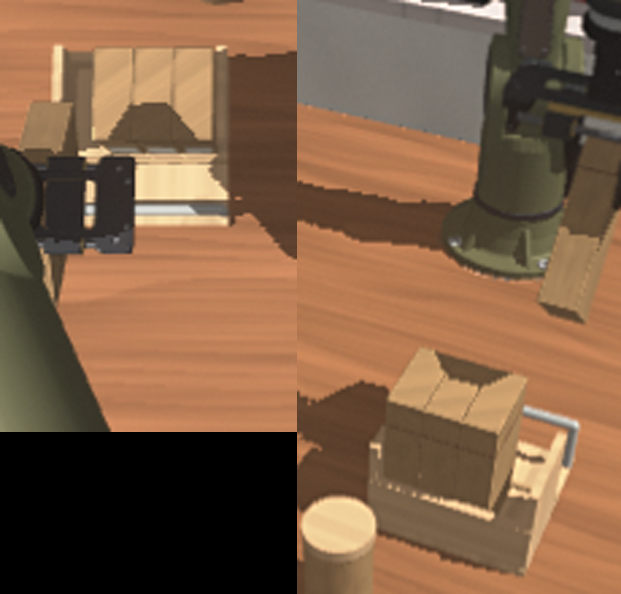

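The eyelet case is lifted (3.6 N, grip width 40 mm), with the other three standing. Its foot end shows at (540,300)-(590,320) in the scene crop. I'll check whether it turned in the grip.

Run:
```python
from h import *
np.set_printoptions(precision=1,suppress=True)
for th in(.63,.73,.83):
    ex=np.array([np.cos(th),0,np.sin(th)]);ez=np.array([-np.sin(th),0,np.cos(th)]);G=np.array([.44,CY,.3787])
    X=[G+ex*(.021-u)+ez*(.041-w)+[0,y,0] for u,w in((0,.17),(.095,.17)) for y in(-.02,.02)]
    p=(project("scene",X)-[230,30]+.5)*2.7-.5+[297,0];print(th,p.tolist())
```

```text
0.63 [[536.4299360314437, 304.1735210699084], [575.985344072486, 314.9021556690611], [552.3547538443086, 307.5839876103016], [588.9783967434298, 317.51776592939615]]
0.73 [[534.8666752821492, 300.91392517545626], [574.8750497188689, 311.73371126840465], [548.4937150867236, 313.3885769009622], [585.4520590886893, 323.478831972074]]
0.83 [[533.694326291769, 296.3078141203266], [574.1650716128954, 307.204828754716], [544.8168295726836, 318.0281126017104], [582.1436170511101, 328.27346387883284]]
```

Run:
```python
from h import *
np.set_printoptions(precision=4,suppress=True)
bot.reach([.44,-.2,.38],RV)
P,r=lay(-.1,.09);bot.reach(P,r)
P,r=lay(-.1,.03);bot.servo_line(P,r,speed=.08);bot.pause(.4)
f0=bot.observe()["wrist_force"]
P,r=lay(-.1,-.008)
print(bot.servo_line(P,r,speed=.02,guard=3));o=bot.observe()
print(o["wrist_force"]-f0,"up=",(o["ee_pos"]-lay(-.1,0)[0])@EZ,o["time_s"])
snap("e");show("e",{"top":(290,130,380,260),"scene":(130,80,270,240)},3.4)
```

```text
True
[ 0.4631 -0.8733  8.3226] up= 0.002576879005420794 25.4333
```

View pics/v_e.png

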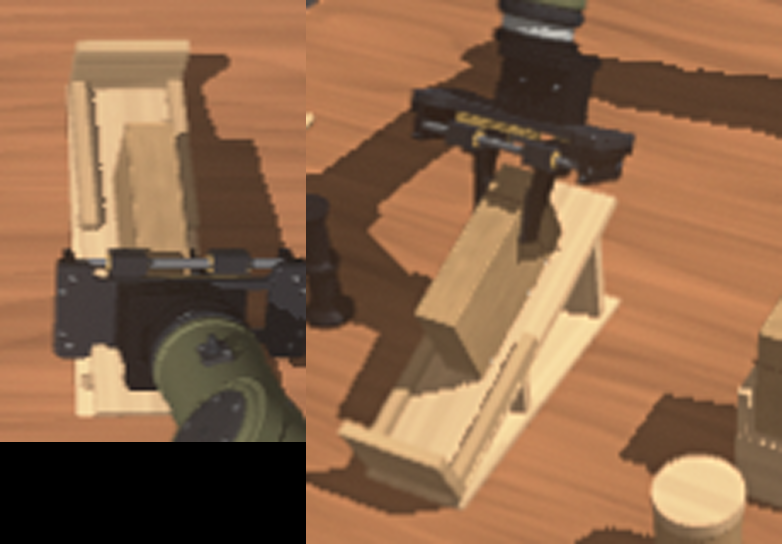

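Contact came at 2.6 mm above the predicted floor height, and the case lies along the slope between the walls. Releasing it now and backing out.

Run:
```python
from h import *
np.set_printoptions(precision=1,suppress=True)
bot.command_gripper(.058);bot.pause(.3)
o=bot.observe();a=.4917;d=np.array([np.sin(a),0,-np.cos(a)])
bot.servo_line(o["ee_pos"]-.09*d,speed=.12)
bot.reach([.44,-.05,.40],[-pi/2,.3,pi+YAW]);bot.command_gripper(0.0)
snap("f");show("f",{"top":(290,130,380,260),"scene":(130,80,270,240)},3.4)
S=lambda X:((project("scene",X)-[130,80]+.5)*3.4-.5+[306,0]).tolist()
T=lambda X:((project("top",X)-[290,130]+.5)*3.4-.5).tolist()
for f in(-.1,):
  for n,x,z in(("foot lo",f,0),("foot hi",f,.095),("head hi",f-.17,.095),("head lo",f-.17,0)):
    X=[ST+EX*x+EZ*z+EY*y for y in(-.02,.02)];print(n,"sc",np.round(S(X)),"top",np.round(T(X)))
X=[ST+EY*y for y in(-.038,.038)];print("stop",np.round(S(X)),np.round(T(X)))
print(bot.observe()["time_s"])
```

```text
Traceback (most recent call last):
cell.IKError: the arm cannot take that pose within its joint ranges
```

Run:
```python
from h import *
bot.reach([.43,-.12,.38],RV);bot.command_gripper(0.0)
bot.reach([.43,.12,.38],RV)
snap("f");show("f",{"top":(290,130,380,260),"scene":(130,80,270,240)},3.4)
S=lambda X:((project("scene",X)-[130,80]+.5)*3.4-.5+[306,0])
T=lambda X:((project("top",X)-[290,130]+.5)*3.4-.5)
for n,x,z in(("foot lo",-.1,0),("foot hi",-.1,.095),("head hi",-.27,.095),("head lo",-.27,0)):
    X=[ST+EX*x+EZ*z+EY*y for y in(-.02,.02)];print(n,"sc",np.round(S(X)).tolist(),"top",np.round(T(X)).tolist())
X=[ST+EY*y for y in(-.038,.038)];print("stop",np.round(S(X)).tolist(),np.round(T(X)).tolist())
print(bot.observe()["time_s"],bot.observe()["ee_pos"])
```

```text
foot lo sc [[447.0, 369.0], [485.0, 381.0]] top [[156.0, 181.0], [111.0, 181.0]]
foot hi sc [[414.0, 316.0], [454.0, 329.0]] top [[173.0, 123.0], [126.0, 123.0]]
head hi sc [[503.0, 163.0], [541.0, 173.0]] top [[194.0, 305.0], [143.0, 305.0]]
head lo sc [[529.0, 222.0], [565.0, 233.0]] top [[174.0, 354.0], [126.0, 354.0]]
stop [[379.0, 456.0], [451.0, 482.0]] [[165.0, 88.0], [83.0, 88.0]]
30.4083 [0.43058642 0.11791451 0.38004296]
```

View pics/v_f.png

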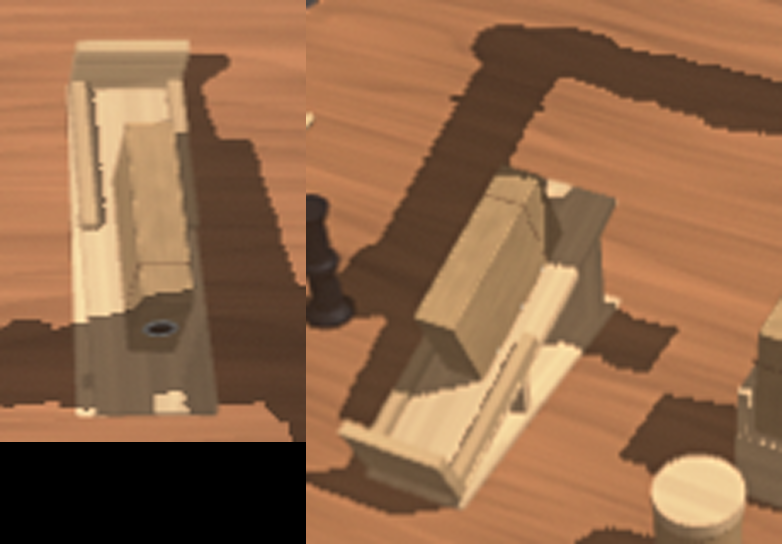

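The case lies released where predicted: eyelet at (160,328) in the top crop against a predicted (159,329), foot about 100 mm short of the stop. Next I push it down at the head end.

Run:
```python
from h import *
np.set_printoptions(precision=3,suppress=True)
r=[-pi/2,.3,pi+YAW]
Q=lambda x,z:ST+EX*x+EZ*z
for n,X in(("hi",Q(-.305,.13)),("st",Q(-.302,.035)),("en",Q(-.16,.035))):
    q=bot.inverse_kinematics(X,r);print(n,X,None if q is None else q)
bot.reach([.43,-.15,.36],RV)
bot.reach(Q(-.305,.13),r)
bot.servo_line(Q(-.302,.035),r,speed=.12,guard=6);bot.pause(.3)
f0=bot.observe()["wrist_force"]
g=bot.servo_line(Q(-.16,.035),r,speed=.035,guard=9)
o=bot.observe();print(g,(o["wrist_force"]-f0),"x_s",(o["ee_pos"]-ST)@EX,o["time_s"])
snap("g");show("g",{"top":(290,130,380,260),"scene":(130,80,270,240)},3.4)
```

```text
hi [ 0.504 -0.223  0.251] [ 0.027 -0.128  0.397  1.905 -0.086  1.084 -1.103]
st [ 0.474 -0.223  0.161] [ 0.005 -0.125  0.456  2.085 -0.103  0.904 -1.043]
en [ 0.608 -0.222  0.112] [ 0.032  0.206  0.379  1.875 -0.266  0.813 -1.01 ]
True [-2.882  1.129  5.377] x_s -0.1792990584346419 36.3833
```

View pics/v_g.png

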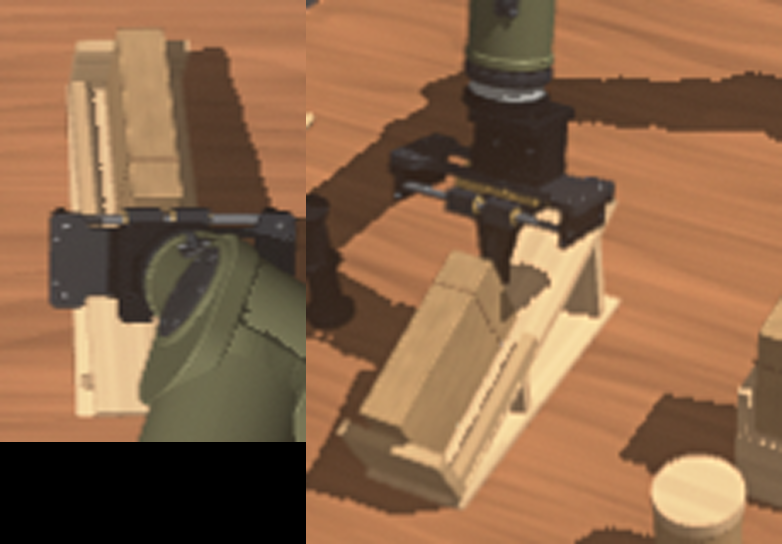

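The foot has reached the stop: the guard tripped at x_s = -0.179, about where a seated case would put the fingertip. I'll nudge once more to be sure it's seated, then retreat and look.

Run:
```python
from h import *
np.set_printoptions(precision=3,suppress=True)
r=[-pi/2,.3,pi+YAW]
Q=lambda x,z:ST+EX*x+EZ*z
o=bot.observe();x=(o["ee_pos"]-ST)@EX
g=bot.servo_line(Q(x+.008,.035),r,speed=.02,guard=12);o=bot.observe();print(g,x,(o["ee_pos"]-ST)@EX,o["wrist_force"])
x=(o["ee_pos"]-ST)@EX
bot.servo_line(Q(x-.05,.045),r,speed=.1);bot.servo_line(Q(x-.08,.14),r,speed=.15)
bot.reach([.43,-.15,.38],RV);bot.reach([.43,.10,.38],RV)
snap("h");show("h",{"top":(290,120,380,260),"scene":(130,80,270,240)},3.4)
S=lambda X:((project("scene",X)-[130,80]+.5)*3.4-.5+[306,0]);T=lambda X:((project("top",X)-[290,120]+.5)*3.4-.5)
for n,x,z in(("foot hi",0,.095),("head hi",-.17,.095),("head lo",-.17,0)):
    X=[Q(x,z)+EY*y for y in(-.02,.02)];print(n,"sc",np.round(S(X)).tolist(),"top",np.round(T(X)).tolist())
# bystander / neighbour change, whole picture
for n in("top","scene"):
    d=cv2.absdiff(cv2.imread(f"pics/{n}0.png"),cv2.imread(f"pics/{n}_h.png")).max(2);print(n,[int((d[y0:y1,x0:x1]>60).sum()) for x0,y0,x1,y1 in ([(225,138,255,170),(104,216,128,236),(386,192,420,218)] if n=="top" else [(230,213,262,262),(383,208,404,246),(122,135,146,178)])])
print(bot.observe()["time_s"])
```

```text
True -0.1793431559245851 -0.17924523866307918 [-3.717  1.448  7.349]
foot hi sc [[357.0, 415.0], [398.0, 429.0]] top [[162.0, 61.0], [117.0, 61.0]]
head hi sc [[452.0, 251.0], [491.0, 263.0]] top [[181.0, 229.0], [133.0, 229.0]]
head lo sc [[482.0, 307.0], [519.0, 318.0]] top [[163.0, 283.0], [117.0, 284.0]]
top [0, 0, 78]
scene [0, 0, 100]
40.0833
```

View pics/v_h.png

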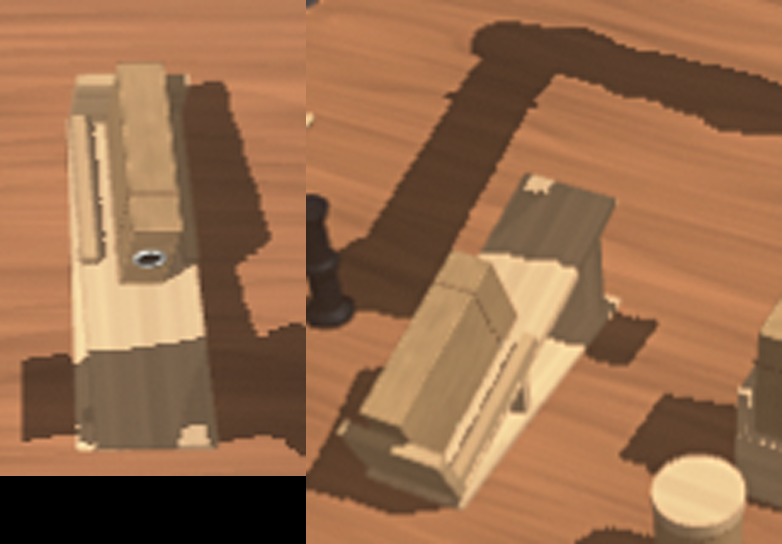

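View pics/scene_h.png

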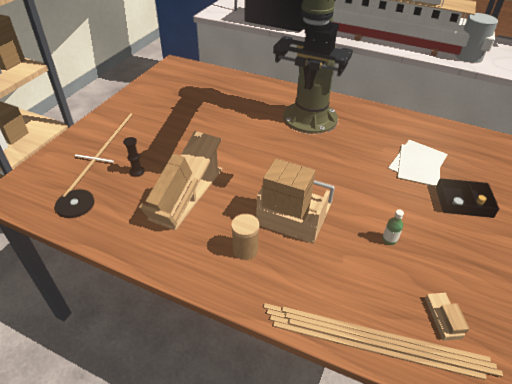

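Run:
```python
from h import *
for f in("scene0","scene_a","scene_h"):
    i=cv2.imread(f"pics/{f}.png")[130:182,120:148].max(2)<45;print(f,i.sum(),np.argwhere(i).mean(0),np.argwhere(i).min(0),np.argwhere(i).max(0))
bot.sign_off()
```

```text
<stdin>:3: RuntimeWarning: Mean of empty slice.
  ret = um.true_divide(
Traceback (most recent call last):
ValueError: zero-size array to reduction operation minimum which has no identity
```

Run:
```python
from h import *
for f in("scene0","scene_a","scene_h"):
    i=cv2.imread(f"pics/{f}.png")[130:182,120:148].max(2);i=i<70;print(f,i.sum(),np.argwhere(i).mean(0) if i.any() else 0)
bot.sign_off()
```

```text
scene0 345 [26.15072464 12.78550725]
scene_a 329 [25.81155015 12.60790274]
scene_h 375 [26.81866667 13.20266667]
the job is handed in; nothing more can be done
```

The eyelet case is in the tray with its foot against the back stop, and I handed the job in at about 40 s of the 64 s allowed. No verdict is reported.

**What I did:**
- I tipped the case from behind by its top edge until it fell onto the rail. The eyelet then showed within 1 mm of where a 0.73 rad lean would put it.
- I gripped it across its thickness near the top back corner, not right at the spine, and lifted it out. The grip width was 40 mm and the load 3.6 N.
- I laid it spine down, foot first, about 100 mm short of the stop, and released it. The image matched the predicted pose to about a pixel where shadow didn't hide the edges.
- I pushed it down with closed fingers until the force guard tripped.

**Last checks:**
- **Seated at the stop:** a second push with a 12 N guard moved the case only 0.1 mm, so I take it as seated.
- **Position of the foot:** image edges agree with a seated, centred case to about 1 to 1.5 pixels. That is roughly 3 mm, so the pictures alone don't prove contact.
- **Other cases:** the three still stand in the rack, judged by eye from the final picture.
- **Canister and glue bottle:** no change between the first and last pictures.
- **Funnel:** the picture comparison flagged 78 to 100 changed pixels around it. Its dark outline shifted less than 1 pixel, so I put this down to the arm's shadow.

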